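# Flip the ratchet to loosen and slacken the clamp bolt

### The arm

A 7-joint arm with a two-finger parallel gripper is mounted at the origin on a cart in front of the work surface, level with it; the furniture and walls round the work are solid. World frame = base frame: x ahead of the robot, y to its left, z up, the work surface at z = 0. Lengths are in m, angles in rad, forces in N, time in s.
With the tool pointing down it reaches from about 0.425 to 0.825 m from the base axis. Payload 3.6 kg.
Tool frame: the origin (TCP) lies at the very end of the fingers, on their centre line; the grasp point (between the pads) lies 19 mm behind it; z points along the fingers, y is the line along which they close (so a half turn about z gives the same grasp; the last joint's range is limited). The gripper opens to 93 mm and grips with 3 to 60 N. Pads are 15 mm wide; open, the fingers measure 128 mm over their backs; the gripper's body (75 mm by 188 mm) begins 65 mm behind the grasp point.
Start: joints at [1.169, 0.615, -0.013, 1.423, 0.008, 1.103, -0.04], TCP at [0.239, -0.605, 0.219] pointing down, gripper open.
Joint ranges: [-3.12, 3.12], [-0.3, 2.06], [-1.34, 1.32], [0.26, 2.42], [-1.36, 4.5], [0.01, 1.98], [-2.84, 2.84]. Speed limits (rad/s): [2.79, 2.79, 3.14, 3.14, 3.14, 3.14, 3.14].

### API

Orientations are given as a 3x3 rotation matrix whose columns are the frame's x, y, z axes.
In Python, from cell import manip gives the robot as it stands.
- The arm moves only by the shell command python3 nudge.py 'ROWS'. ROWS is a JSON list of rows, 1 to 10 of them, each an object with the fields sx, sy, sz (the shift in cm), drx, dry, drz (a rotation vector in units of 0.2 rad), jaw (the finger opening in m); a field left out counts as zero (the opening has to be given); each row is the pose to reach, as a shift and turn from the pose commanded when the command began, along the tool's axes at that moment; what a row does not reach only later rows make up. A row lasts 1/10 s, in which the tool goes at most 0.05 m and 0.15 rad, less where a joint would pass 70% of its speed; a pose out of reach is approached as far as the arm can. The fingers move at their own pace and stop on an object; the grip force is fixed at half the most. Time passes only in rows, so rows that do not move let the fingers close. It prints the time, the measured TCP pose, the force, the opening and the grip force at its end. Input that does not fit is refused with a message, and nothing moves.
- manip.observe(): the state, without advancing time (a new reading comes with each control period).
- manip.capture(name): name is "side" or "top"; returns a dict with "frame" (400x640x3 uint8, red, green, blue), "mtx" (3x3 intrinsics, pixels), "world_from_camera" (4x4, takes a point from camera to world coordinates). Camera axes: x right, y down, z forward; pixel columns grow to the right and rows downward; lengths in m; the calibration is good to about 2 mm. A picture is of the moment at which its call begins. There is no depth.
- manip.sign_off(): hands the job in; it is judged then, once.
The state is a dict: "clock": time; "joints": joint angles; "qvel": joint speeds; "tau": joint torques, N m; "eef_pos": TCP position; "orientation": TCP orientation; "force": force on the tool from outside, world axes, zero at the start; "wrist_torque": the same for the moment, N m; "width": finger opening in m; "finger_force": force on a finger pad.
Only numpy, scipy, OpenCV 4.12 (cv2) and the standard library are available. Lean on these libraries where they do the work, as an engineer would, in place of code of your own. Each camera call takes 0.05 s, during which the arm holds its last target. There are 200 camera calls.

### The job

The ratchet wrench sits on the hex bolt of the small clamp with its direction lever set to tighten. Flip the lever fully over to its other side, then swing the handle counterclockwise (seen from above) through about 75 degrees so that the bolt is loosened by at least an eighth of a turn, and leave the lever on its loosening side. Do not tighten the bolt any further.

Things in the scene. Friction and masses are not known exactly. Their poses are not given: they have to be found in the camera images.
- handle_grip (a point): Middle of the ratchet's round black grip (21 mm thick, 92 long), 61 mm above the bench. Site x: level along the handle to its free end; y: left of that, the way it swings counterclockwise; z up. The bolt's fixed upright axis is 125 mm back along -x, in a grey clamp. Head's top 70 mm high. The handle turns about that axis only, can go 85 deg counterclockwise; 10 N here when it turns the bolt.
- lever_post (a point): Top centre of the upright 9 mm post, 90 mm above the bench, 17 mm tall, on the tip of the dark steel lever on the ratchet's head. Lever pivot: on the handle's centre line, 22 mm from the bolt axis towards the grip; post 32 mm from it. Starts 35 deg to the left (+y of handle_grip: tighten); loosen is 35 deg to the right (-y, post 18 mm off centre). 1.5 N moves it, stays put. Neck 14 wide below.
- direction_lever (a joint): Angle of the direction lever: 0 fully on the tightening side, 1.22 rad fully on the loosening side. It starts at 0 to 0.12. Two tall machines flank the work: the drill press (right of y = 0.02 and beyond x = 0.57, with its head high above) and the blast cabinet (left of y = 0.25, beyond x = 0.49); bring the tool in from the robot's side, low.
- bolt (a joint): Angle of the hex bolt with its socket: 0 at the start, grows as it loosens (counterclockwise from above). Lever on the loosening side: the handle turns it counterclockwise after some 12 deg of free play (more if the handle was pushed back clockwise) and runs free clockwise. Tightening side: the handle runs free counterclockwise and tightens it clockwise.

How it is judged:
By the outcome, as a careful person would: the job done as asked, in the order asked, and still so for the second after the job is handed in, with the robot touching nothing.
It also fails if it takes over 40 s, if anything falls off the work surface, if the arm or the gripper's body presses on something with over 40 N, if the wrist force passes 120 N, or if a joint passes its speed limit or range.

## Working session

There is one attempt and no reset: what is moved stays moved. The work goes in short steps, Python scripts to look and compute and a shell command to move; the robot and the scene stay as the last step left them, time stands still between calls to the robot, and variables do not carry over. Pictures are saved under pics/ and viewed, at most 10 in all, crops included, and the job is handed in when it is done.

```bash
ls; mkdir -p pics
python3 - <<'E'
from cell import manip
import cv2,numpy as np
for n in("top","side"):
    c=manip.capture(n); cv2.imwrite(f"pics/{n}0.png",c["frame"][:,:,::-1]); print(n,c["mtx"].round(1).tolist(),c["world_from_camera"].round(4).tolist())
s=manip.observe(); print(s["clock"],s["eef_pos"],np.round(s["orientation"],3).tolist(),s["width"],s["force"])
E
```

```text
cell.py
nudge.py
pics
top [[423.6, 0.0, 321.4], [0.0, 423.6, 196.6], [0.0, 0.0, 1.0]] [[0.006, -0.9877, 0.156, 0.388], [-0.9999, -0.0079, -0.011, 0.1386], [0.0121, -0.1559, -0.9877, 0.9183], [0.0, 0.0, 0.0, 1.0]]
side [[422.9, 0.0, 314.9], [0.0, 422.9, 194.8], [0.0, 0.0, 1.0]] [[0.9705, -0.1284, 0.204, 0.3408], [-0.2399, -0.4344, 0.8682, -0.6257], [-0.0228, -0.8915, -0.4524, 0.4634], [0.0, 0.0, 0.0, 1.0]]
0.1 [ 0.23832981 -0.60397397  0.21761959] [[0.93, 0.367, -0.001], [0.367, -0.93, 0.002], [-0.0, -0.002, -1.0]] 0.09282302841443987 [-0.01614055 -0.30871018  0.33008883]
```

View pics/top0.png

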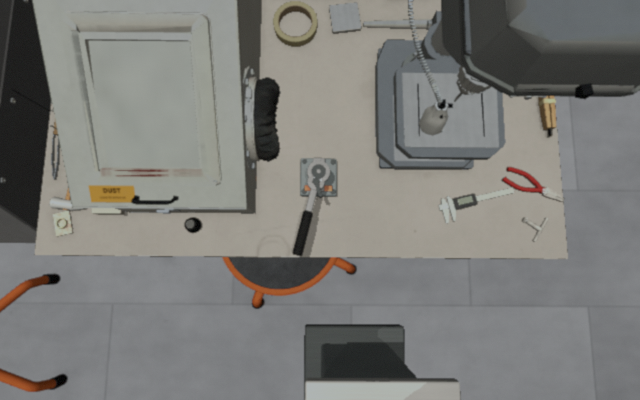

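View pics/side0.png

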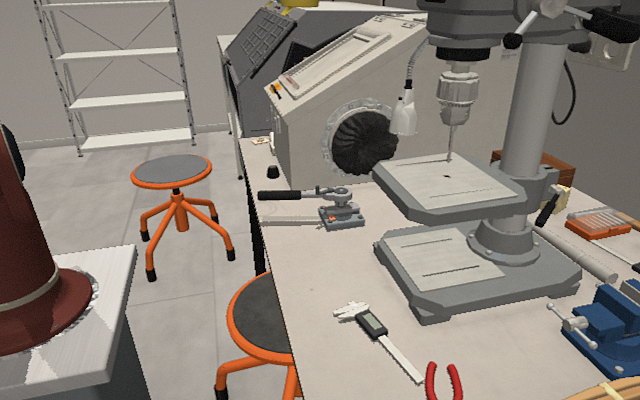

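The top view shows the ratchet head at about (319,172), with the black grip running down to (300,252). In the side view the head is near (340,193) and the grip spans (260–305,195). I'll enlarge both and measure.

```bash
cat > h.py <<'E'
from cell import manip
import cv2,numpy as np
def ray(c,uv,z):
    T=c["world_from_camera"]; d=T[:3,:3]@np.linalg.inv(c["mtx"])@np.r_[uv,1.]; o=T[:3,3]
    return o+d*(z-o[2])/d[2]
def proj(c,p):
    T=c["world_from_camera"]; q=c["mtx"]@(T[:3,:3].T@(np.asarray(p)-T[:3,3])); return q[:2]/q[2]
E
python3 - <<'E'
from h import *
t=cv2.imread("pics/top0.png"); s=cv2.imread("pics/side0.png")
a=cv2.resize(t[150:262,280:360],None,fx=5,fy=5,interpolation=cv2.INTER_CUBIC)
b=cv2.resize(s[170:240,250:375],None,fx=5,fy=5,interpolation=cv2.INTER_CUBIC)
im=np.zeros((560,400+0,3),np.uint8); im[:a.shape[0]]=a
cv2.imwrite("pics/t1.png",im); cv2.imwrite("pics/s1.png",b)
c=manip.capture("top")
m=(t.max(2)<50).astype(np.uint8); m[:190]=0;m[256:]=0;m[:,:285]=0;m[:,345:]=0
n,l,st,ce=cv2.connectedComponentsWithStats(m); i=1+st[1:,4].argmax(); print(st[i],ce[i])
pts=np.argwhere(l==i)[:,::-1].astype(np.float32); r=cv2.minAreaRect(pts); print(r)
bx=cv2.boxPoints(r); print([ray(c,p,0.061).round(4).tolist() for p in bx], ray(c,r[0],0.063))
E
```

```text
[294 211  18  44 377] [302.38992042 232.89920424]
((302.4339294433594, 232.85104370117188), (8.703670501708984, 43.671051025390625), 14.743562698364258)
[[0.4086, 0.1859, 0.061], [0.4941, 0.1647, 0.061], [0.4897, 0.1475, 0.061], [0.4043, 0.169, 0.061]] [0.44870545 0.16681985 0.063     ]
```

View pics/t1.png

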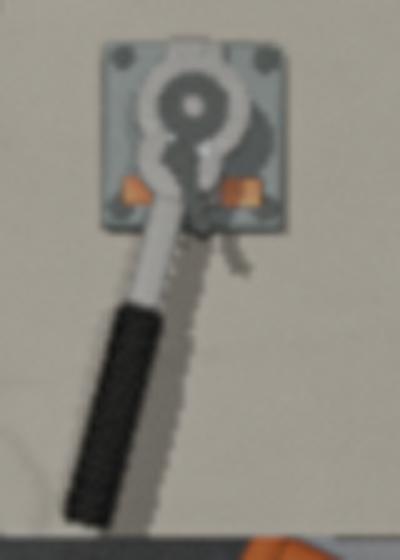

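View pics/s1.png

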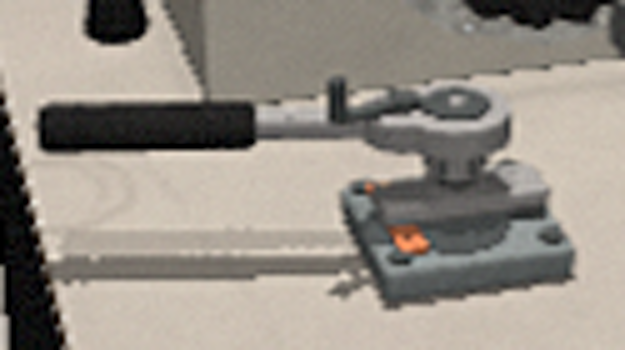

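The top crop shows the lever post just right of the neck at crop (200,215), full-frame (320,193). In the side crop the post top is at about (337,80), full-frame (317.4,186). Next I'll triangulate these points.

Run:
```python
from h import *
c=manip.capture("top"); s=manip.capture("side")
print("head",ray(c,(318.6,171),.07))
print("post top z.09",ray(c,(320.3,192.5),.09), "side",ray(s,(317.4,186),.09))
g=np.array([.4487,.1668]); 
for h in (ray(c,(318.6,171),.07)[:2],):
    xh=(g-h); print(np.linalg.norm(xh)); xh/=np.linalg.norm(xh); print(xh,np.degrees(np.arctan2(xh[1],xh[0])))
for ang in(166,165,163,167):
    a=np.radians(ang); xh=np.array([np.cos(a),np.sin(a)]); yh=np.array([-xh[1],xh[0]])
    b=g-.125*xh; piv=b+.022*xh
    for d in(35,-35):
        d_=np.radians(d); p=piv+.032*(np.cos(d_)*xh+np.sin(d_)*yh); print(ang,d,"bolt",b.round(4),"post",p.round(4),proj(c,[*p,.09]).round(1),proj(s,[*p,.09]).round(1), "gripside",proj(s,[*g,.061]).round(1))
```

```text
head [0.57487885 0.13516268 0.07      ]
post top z.09 [0.52693526 0.13156678 0.09      ] side [0.52347993 0.12764559 0.09      ]
0.13008467585449535
[-0.96997477  0.24320557] 165.92418692595228
166 35 bolt [0.57   0.1366] post [0.5188 0.1304] [320.9 196.6] [314.8 185.7] gripside [278.8 195.1]
166 -35 bolt [0.57   0.1366] post [0.5276 0.166 ] [302.9 192. ] [314.9 178.2] gripside [278.8 195.1]
165 35 bolt [0.5694 0.1344] post [0.5181 0.1292] [321.5 196.9] [314.7 186. ] gripside [278.8 195.1]
165 -35 bolt [0.5694 0.1344] post [0.5276 0.1647] [303.6 192. ] [315.  178.5] gripside [278.8 195.1]
163 35 bolt [0.5682 0.1303] post [0.5168 0.1268] [322.7 197.6] [314.3 186.6] gripside [278.8 195.1]
163 -35 bolt [0.5682 0.1303] post [0.5275 0.1619] [305.  192.1] [315.3 179. ] gripside [278.8 195.1]
167 35 bolt [0.5705 0.1387] post [0.5194 0.1316] [320.2 196.3] [315.  185.4] gripside [278.8 195.1]
167 -35 bolt [0.5705 0.1387] post [0.5276 0.1674] [302.2 192. ] [314.7 177.9] gripside [278.8 195.1]
```

```bash
cat >> h.py <<'E'
from scipy.spatial.transform import Rotation as Rn
def to(p,yaw=None):
    """shift in tool axes to world p; rotvec (tool axes) to tool z down, tool y at world angle yaw deg"""
    s=manip.observe(); R=np.array(s["orientation"]); d=R.T@(np.array(p)-s["eef_pos"]); w=np.zeros(3)
    if yaw is not None:
        a=np.radians(yaw); y=np.array([np.cos(a),np.sin(a),0]); z=np.array([0,0,-1.])
        w=Rn.from_matrix(R.T@np.column_stack([np.cross(y,z),y,z])).as_rotvec()
    print(d.round(4),w.round(3))
E
python3 -c "
from h import *
to([.47,.0,.19],-14);to([.48,.06,.16],-14);to([.514,.1,.13],-14)"
```

```text
[ 0.4372 -0.4771  0.0287] [-0.001 -0.001 -0.951]
[ 0.4685 -0.5292  0.0587] [-0.001 -0.001 -0.951]
[ 0.5148 -0.5538  0.0888] [-0.001 -0.001 -0.951]
```

Units first: shifts go in cm and turns go in units of 0.2 rad. So -0.477 m is -47.7, 0.437 m is 43.7, -0.951 rad is -4.755.

```bash
R="0"; python3 nudge.py '[{"sx": 43.7, "sy": -47.7, "sz": 2.9, "drz": -4.755, "jaw": 0}, {"sx": 43.7, "sy": -47.7, "sz": 2.9, "drz": -4.755, "jaw": 0}, {"sx": 43.7, "sy": -47.7, "sz": 2.9, "drz": -4.755, "jaw": 0}, {"sx": 43.7, "sy": -47.7, "sz": 2.9, "drz": -4.755, "jaw": 0}, {"sx": 43.7, "sy": -47.7, "sz": 2.9, "drz": -4.755, "jaw": 0}, {"sx": 43.7, "sy": -47.7, "sz": 2.9, "drz": -4.755, "jaw": 0}, {"sx": 43.7, "sy": -47.7, "sz": 2.9, "drz": -4.755, "jaw": 0}, {"sx": 43.7, "sy": -47.7, "sz": 2.9, "drz": -4.755, "jaw": 0}, {"sx": 43.7, "sy": -47.7, "sz": 2.9, "drz": -4.755, "jaw": 0}, {"sx": 43.7, "sy": -47.7, "sz": 2.9, "drz": -4.755, "jaw": 0}]'; python3 -c "
from h import *
to([.47,.0,.19],-14);to([.48,.06,.15],-14);to([.514,.1,.13],-14)"
```

```text
clock: 1.25
eef_pos: [0.4177, -0.1365, 0.1965]
orientation: [[0.242, 0.97, 0.001], [0.97, -0.242, -0.0], [-0.0, 0.001, -1.0]]
force: [0.8, 0.2, -0.5]
width: 0.0174
finger_force: 0.0
[0.1451 0.0177 0.0065] [ 0.001  0.    -0.   ]
[0.2057 0.0128 0.0465] [ 0.001  0.    -0.   ]
[0.2528 0.0361 0.0665] [ 0.001  0.    -0.   ]
```

```bash
python3 nudge.py '[{"sx": 5, "sy": 0.6, "sz": 0.3, "jaw": 0}, {"sx": 10, "sy": 1.2, "sz": 0.5, "jaw": 0}, {"sx": 14.5, "sy": 1.8, "sz": 2, "jaw": 0}, {"sx": 18.5, "sy": 1.8, "sz": 4.5, "jaw": 0}, {"sx": 22.5, "sy": 2.5, "sz": 6, "jaw": 0}, {"sx": 24.8, "sy": 3.6, "sz": 7, "jaw": 0}, {"sx": 24.8, "sy": 3.6, "sz": 9, "jaw": 0}, {"sx": 24.8, "sy": 3.6, "sz": 9, "jaw": 0}, {"sx": 24.8, "sy": 3.6, "sz": 9, "jaw": 0}]'
python3 - <<'E'
from h import *
to([.514,.1,.079],-14)
a=[]
for n in("top","side"):
    c=manip.capture(n)
    q=proj(c,[.52,.12,.08]).astype(int)
    a.append(cv2.resize(c["frame"][q[1]-50:q[1]+50,q[0]-50:q[0]+50,::-1],None,fx=4,fy=4,interpolation=cv2.INTER_CUBIC)); print(n,q-50,proj(c,manip.observe()["eef_pos"]))
cv2.imwrite("pics/a2.png",np.hstack(a))
E
```

```text
clock: 2.15
eef_pos: [0.5117, 0.0932, 0.1062]
orientation: [[0.242, 0.97, -0.001], [0.97, -0.242, -0.001], [-0.001, -0.001, -1.0]]
force: [0.2, 0.1, -0.2]
width: 0.0003
finger_force: 0.0
[0.0072 0.0006 0.0272] [-0.001  0.001 -0.   ]
top [276 146] [340.16059737 198.71023975]
side [266 142] [316.07711046 186.15515806]
```

View pics/a2.png

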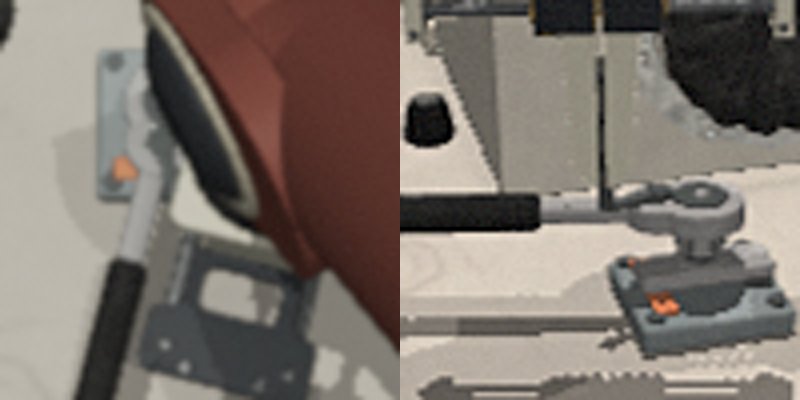

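The top crop is mostly hidden by the red arm. In the side crop a dark thin strip, crop (603,60–190), runs down from the fingers to the post. I need to know how wide the fingers really are, so I'll look closer.

Run:
```python
from h import *
c=manip.capture("side")
f=c["frame"][125:205,276:366,::-1]
cv2.imwrite("pics/a3.png",cv2.resize(f,None,fx=7,fy=7,interpolation=cv2.INTER_CUBIC))
print(c["frame"][172,300:335].sum(1)//3)
```

```text
[139 140 142 140 143 143 143 145 142 135 137 136 137 137 142  93  45 120
 141 137 135 134 137 135 135 138 135 139 139 142 140 140 138 134 129]
```

View pics/a3.png

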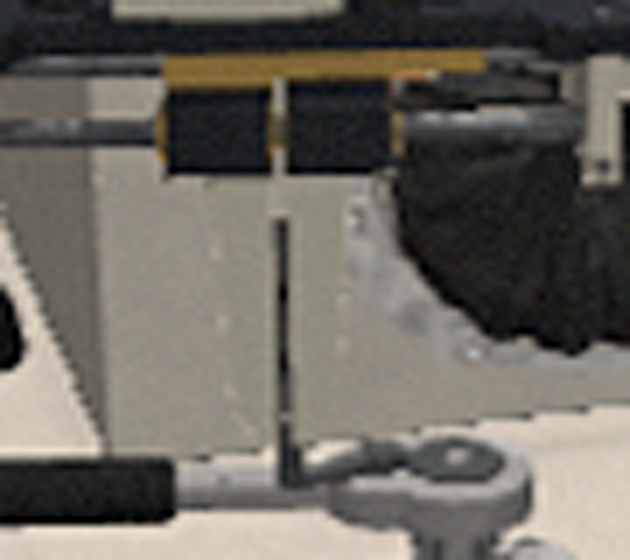

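The fingers are light grey, about 35 mm wide in total: their edges are at crop x 220–343 and the dark pad line is at 283. They sit above and in front of the post, with its top at crop (287,460). I'll lower the tool and push the lever over.

Converted, 0.05 m is 5, 0.046 m is 4.6.

```bash
python3 nudge.py '[{"sz": 2.5, "jaw": 0}, {"sz": 2.5, "jaw": 0}, {"sx": 1.5, "sz": 2.55, "jaw": 0}, {"sx": 2.2, "sz": 2.55, "jaw": 0}, {"sx": 2.7, "sz": 2.55, "jaw": 0}, {"sx": 3.2, "sz": 2.55, "jaw": 0}, {"sx": 3.7, "sz": 2.55, "jaw": 0}, {"sx": 4.2, "sz": 2.55, "jaw": 0}, {"sx": 4.6, "sz": 2.55, "jaw": 0}, {"sx": 5, "sz": 2.55, "jaw": 0}]'
python3 - <<'E'
from h import *
s=manip.observe();print(s["force"])
c=manip.capture("side")
f=c["frame"][145:215,266:366,::-1]
cv2.imwrite("pics/a4.png",cv2.resize(f,None,fx=6,fy=6,interpolation=cv2.INTER_CUBIC))
E
```

```text
clock: 3.3
eef_pos: [0.525, 0.1429, 0.0808]
orientation: [[0.242, 0.97, 0.001], [0.97, -0.242, 0.001], [0.001, 0.001, -1.0]]
force: [-0.9, -1.3, -0.2]
width: 0.0005
finger_force: 0.7
[-0.93843382 -1.28034109 -0.23539926]
```

View pics/a4.png

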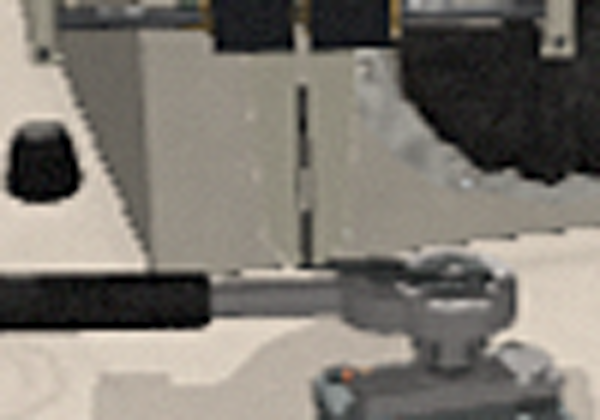

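The fingers now hide the post, whose lever tip is at crop (340,265). The force is about 1.5 N, so the lever is moving. Continuing.

Converted, 0.011 m is 1.1, 0.008 m is 0.8.

```bash
python3 nudge.py '[{"sx": 0.4, "jaw": 0}, {"sx": 0.8, "jaw": 0}, {"sx": 1.1, "jaw": 0}, {"sx": 1.1, "jaw": 0}]'; python3 nudge.py '[{"sx": 0.2, "jaw": 0}, {"sx": 0.2, "jaw": 0}]'
```

```text
clock: 3.75
eef_pos: [0.5286, 0.1526, 0.0811]
orientation: [[0.242, 0.97, 0.003], [0.97, -0.242, -0.0], [0.001, 0.003, -1.0]]
force: [2.7, -1.9, -1.2]
width: 0.0003
finger_force: 1.4
clock: 3.95
eef_pos: [0.5288, 0.1533, 0.081]
orientation: [[0.243, 0.97, 0.002], [0.97, -0.243, -0.002], [-0.001, 0.003, -1.0]]
force: [3.3, -4.6, -0.0]
width: 0.0003
finger_force: 2.4
```

```bash
python3 nudge.py '[{"sx": 0.2, "jaw": 0}, {"sx": 0.2, "jaw": 0}]'; python3 nudge.py '[{"sx": -2, "jaw": 0}, {"sx": -2, "sz": -2, "jaw": 0}, {"sx": -3, "sz": -5, "jaw": 0}, {"sx": -6, "sz": -5, "jaw": 0}, {"sx": -10, "sz": -5, "jaw": 0}, {"sx": -14, "sz": -5, "jaw": 0}, {"sx": -14, "sz": -5, "jaw": 0}]'
python3 - <<'E'
from h import *
a=[]
for n in("top","side"):
    c=manip.capture(n)
    q=proj(c,[.51,.15,.08]).astype(int)
    a.append(cv2.resize(c["frame"][q[1]-40:q[1]+60,q[0]-50:q[0]+50,::-1],None,fx=4,fy=4,interpolation=cv2.INTER_CUBIC)); print(n,q-[50,40])
cv2.imwrite("pics/a5.png",np.hstack(a))
E
```

```text
clock: 4.15
eef_pos: [0.5294, 0.1543, 0.081]
orientation: [[0.244, 0.97, 0.002], [0.97, -0.244, -0.003], [-0.002, 0.003, -1.0]]
force: [2.2, -6.1, 0.1]
width: 0.0008
finger_force: 2.9
clock: 4.85
eef_pos: [0.492, 0.0156, 0.1305]
orientation: [[0.25, 0.968, -0.003], [0.968, -0.25, -0.003], [-0.004, -0.002, -1.0]]
force: [-0.3, 0.3, 0.6]
width: 0.0007
finger_force: 0.0
top [260 161]
side [258 146]
```

View pics/a5.png

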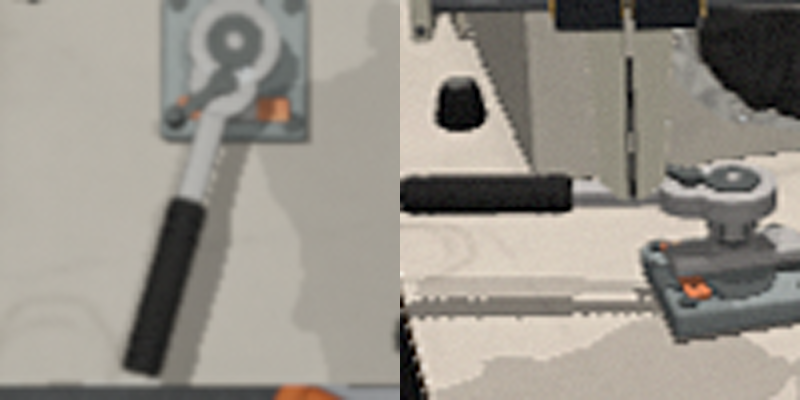

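In the top crop the lever now points lower-left, with the post near crop (175,117), full-frame (303.7,190). That matches the predicted loosening position of (303,192). Next is the grip's current pose and the approach to its far side.

```bash
cat >> h.py <<'E'
B=np.array([.572,.136])
def grip(lo=(150,330,262,400)):
    c=manip.capture("top"); t=c["frame"].astype(int); m=np.zeros(t.shape[:2],np.uint8)
    y0,x0,y1,x1=190,285,256,385
    m[y0:y1,x0:x1]=(t[y0:y1,x0:x1].max(2)<50)
    n,l,st,ce=cv2.connectedComponentsWithStats(m)
    i=1+st[1:,4].argmax(); g=ray(c,ce[i],.063)[:2]; v=g-B; print(st[i],g.round(4),"r",np.linalg.norm(v).round(4),"deg",np.degrees(np.arctan2(v[1],v[0]))%360)
E
python3 -c "
from h import *
grip();to([.45,.1,.125],-14);to([.458,.199,.125],-14);to([.458,.199,.048],-14)"
```

```text
[292 211  19  44 358] [0.4494 0.1701] r 0.1273 deg 164.44033066596774
[ 0.0643 -0.0614  0.0062] [ 0.    -0.002  0.001]
[ 0.1623 -0.0775  0.0065] [ 0.    -0.002  0.001]
[ 0.1621 -0.0775  0.0835] [ 0.    -0.002  0.001]
```

```bash
python3 nudge.py '[{"sx": 3, "sy": -3, "sz": 0.5, "jaw": 0}, {"sx": 6.5, "sy": -6, "sz": 0.5, "jaw": 0}, {"sx": 11, "sy": -7, "sz": 0.5, "jaw": 0}, {"sx": 15, "sy": -7.7, "sz": 0.5, "jaw": 0}, {"sx": 16.7, "sy": -7.8, "sz": 0.5, "jaw": 0}, {"sx": 16.7, "sy": -7.8, "sz": 0.5, "jaw": 0}, {"sx": 16.7, "sy": -7.8, "sz": 4.5, "jaw": 0}, {"sx": 16.7, "sy": -7.8, "sz": 8.2, "jaw": 0}, {"sx": 16.7, "sy": -7.8, "sz": 8.2, "jaw": 0}]'
python3 - <<'E'
from h import *
s=manip.observe(); R=np.array(s["orientation"]); p=s["eef_pos"]
th=np.radians(164.4); xh=np.array([np.cos(th),np.sin(th)]); yh=np.array([-xh[1],xh[0]])
d=p[:2]-B; print("along",d@xh,"off",d@yh)
for ph in range(0,81,5):
    t=th+np.radians(ph); x=np.array([np.cos(t),np.sin(t)]); y=np.array([-x[1],x[0]])
    q=np.r_[B+.125*x-.018*y,.048]; print(ph,(R.T@(q-p)).round(4),q.round(3))
E
```

```text
clock: 5.9
eef_pos: [0.4551, 0.1997, 0.0452]
orientation: [[0.241, 0.97, -0.009], [0.97, -0.241, -0.005], [-0.007, -0.008, -1.0]]
force: [-0.8, -0.2, 0.8]
width: 0.0002
finger_force: 0.0
along 0.12971993229227113 off -0.02995889299722958
0 [-0.0121  0.0044 -0.0027] [0.456 0.187 0.048]
5 [-0.023   0.0029 -0.0027] [0.452 0.177 0.048]
10 [-0.034   0.0025 -0.0026] [0.449 0.166 0.048]
15 [-0.045   0.003  -0.0025] [0.447 0.155 0.048]
20 [-0.056   0.0045 -0.0024] [0.446 0.144 0.048]
25 [-0.0667  0.0069 -0.0024] [0.446 0.133 0.048]
30 [-0.0772  0.0102 -0.0023] [0.446 0.122 0.048]
35 [-0.0874  0.0145 -0.0023] [0.448 0.111 0.048]
40 [-0.0971  0.0196 -0.0023] [0.451 0.101 0.048]
45 [-0.1064  0.0256 -0.0023] [0.454 0.09  0.048]
50 [-0.1151  0.0323 -0.0023] [0.459 0.08  0.048]
55 [-0.1232  0.0398 -0.0023] [0.464 0.071 0.048]
60 [-0.1307  0.0479 -0.0023] [0.47  0.061 0.048]
65 [-0.1373  0.0567 -0.0023] [0.477 0.053 0.048]
70 [-0.1432  0.066  -0.0023] [0.485 0.045 0.048]
75 [-0.1483  0.0758 -0.0024] [0.493 0.038 0.048]
80 [-0.1525  0.0859 -0.0024] [0.502 0.031 0.048]
```

```bash
python3 nudge.py '[{"sx": -0.8, "sy": 0.4, "sz": -0.2, "jaw": 0}, {"sx": -1.2, "sy": 0.4, "sz": -0.2, "jaw": 0}, {"sx": -2.3, "sy": 0.3, "sz": -0.2, "drz": -0.435, "jaw": 0}, {"sx": -3.4, "sy": 0.25, "sz": -0.2, "drz": -0.875, "jaw": 0}, {"sx": -4.5, "sy": 0.3, "sz": -0.2, "drz": -1.31, "jaw": 0}, {"sx": -5.6, "sy": 0.45, "sz": -0.2, "drz": -1.745, "jaw": 0}, {"sx": -6.7, "sy": 0.7, "sz": -0.2, "drz": -2.18, "jaw": 0}, {"sx": -7.7, "sy": 1, "sz": -0.2, "drz": -2.62, "jaw": 0}, {"sx": -8.7, "sy": 1.45, "sz": -0.2, "drz": -3.055, "jaw": 0}, {"sx": -9.7, "sy": 1.95, "sz": -0.2, "drz": -3.49, "jaw": 0}]'
python3 - <<'E'
from h import *
s=manip.observe(); R=np.array(s["orientation"]); p=s["eef_pos"]; print(s["force"])
for ph in range(40,81,5):
    t=np.radians(164.4+ph); x=np.array([np.cos(t),np.sin(t)]); y=np.array([-x[1],x[0]])
    q=np.r_[B+.125*x-.018*y,.048]; print(ph,(R.T@(q-p)).round(4))
E
```

```text
clock: 6.9
eef_pos: [0.453, 0.1072, 0.0529]
orientation: [[-0.444, 0.896, 0.002], [0.896, 0.444, 0.007], [0.006, 0.005, -1.0]]
force: [-5.9, 8.4, 0.5]
width: 0.0007
finger_force: 4.7
[-5.94420719  8.42165931  0.49861008]
40 [-0.0048 -0.0049  0.0048]
45 [-0.0157 -0.0064  0.0048]
50 [-0.0267 -0.0069  0.0047]
55 [-0.0377 -0.0064  0.0046]
60 [-0.0486 -0.005   0.0046]
65 [-0.0594 -0.0027  0.0045]
70 [-0.0699  0.0006  0.0045]
75 [-0.0801  0.0048  0.0045]
80 [-0.0899  0.0099  0.0044]
```

Converted, -0.065 m is -6.5, -0.044 m is -4.4, -0.645 rad is -3.225.

```bash
python3 nudge.py '[{"sx": -1.1, "sy": -0.15, "sz": 0.2, "drz": -0.435, "jaw": 0}, {"sx": -2.2, "sy": -0.2, "sz": 0.3, "drz": -0.875, "jaw": 0}, {"sx": -3.3, "sy": -0.15, "sz": 0.3, "drz": -1.31, "jaw": 0}, {"sx": -4.4, "sz": 0.3, "drz": -1.745, "jaw": 0}, {"sx": -5.5, "sy": 0.2, "sz": 0.3, "drz": -2.18, "jaw": 0}, {"sx": -6.5, "sy": 0.55, "sz": 0.3, "drz": -2.62, "jaw": 0}, {"sx": -7.5, "sy": 1, "sz": 0.3, "drz": -3.055, "jaw": 0}, {"sx": -7.9, "sy": 1.2, "sz": 0.3, "drz": -3.225, "jaw": 0}, {"sx": -7.9, "sy": 1.2, "sz": 0.3, "drz": -3.225, "jaw": 0}]'
python3 - <<'E'
from h import *
s=manip.observe(); R=np.array(s["orientation"]); p=s["eef_pos"][:2]
a=np.arctan2(-R[1,1],-R[0,1]); print("tool yaw",np.degrees(a)%360)
# handle angle: tangent offset 18mm
d=p-B; r=np.hypot(*d); print(r,"handle est",(np.degrees(np.arctan2(d[1],d[0])+np.arcsin(.018/r)))%360)
E
```

```text
clock: 7.8
eef_pos: [0.4982, 0.0385, 0.0499]
orientation: [[-0.891, 0.455, -0.0], [0.455, 0.891, 0.002], [0.001, 0.002, -1.0]]
force: [-4.9, 3.3, 4.1]
width: 0.0004
finger_force: 3.0
tool yaw 242.95690825184542
0.12227551586700378 handle est 241.31779297186222
```

Converted, -0.25 m is -25, -0.13 m is -13.

```bash
python3 nudge.py '[{"sx": 1.5, "jaw": 0}, {"sx": 3, "jaw": 0}, {"sx": 3, "sz": -5, "jaw": 0}, {"sx": 3, "sz": -10, "jaw": 0}, {"sx": 3, "sy": -3, "sz": -12, "jaw": 0}, {"sx": 1.5, "sy": -8, "sz": -12, "jaw": 0}, {"sy": -13, "sz": -12, "jaw": 0}, {"sx": -2, "sy": -18, "sz": -12, "jaw": 0}, {"sx": -3, "sy": -22, "sz": -12, "jaw": 0}, {"sx": -4, "sy": -25, "sz": -12, "jaw": 0}]'
python3 - <<'E'
from h import *
a=[]
for n in("top","side"):
    c=manip.capture(n)
    q=proj(c,[.53,.09,.07]).astype(int)
    a.append(cv2.resize(c["frame"][q[1]-50:q[1]+50,q[0]-50:q[0]+50,::-1],None,fx=4,fy=4,interpolation=cv2.INTER_CUBIC)); print(n,q-50)
cv2.imwrite("pics/a6.png",np.hstack(a)); grip()
E
```

```text
clock: 8.8
eef_pos: [0.4198, -0.2089, 0.1693]
orientation: [[-0.888, 0.46, 0.001], [0.46, 0.888, -0.005], [-0.003, -0.004, -1.0]]
force: [0.0, 0.1, 0.1]
width: 0.0007
finger_force: 0.0
top [290 142]
side [275 152]
[351 193  34  30 335] [0.5024 0.033 ] r 0.1243 deg 235.97758524026506
```

View pics/a6.png

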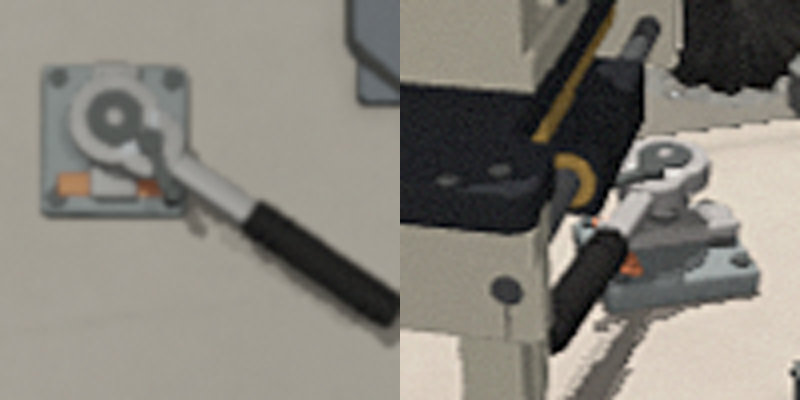

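The handle now points lower-right and the lever post, at crop (172,190), is on its right-hand (loosening) side. My mask clipped the grip end at column 385, so I'll remeasure the swing and the lever angle.

```bash
sed -i 's/256,385/256,420/' h.py
python3 - <<'E'
from h import *
grip()
c=manip.capture("top")
def lineang(img,x0,x1,y0=190,y1=256):
    m=np.zeros(img.shape[:2],np.uint8); m[y0:y1,x0:x1]=img[y0:y1,x0:x1].max(2)<50
    n,l,st,ce=cv2.connectedComponentsWithStats(m); i=1+st[1:,4].argmax()
    vx,vy,x,y=cv2.fitLine(np.argwhere(l==i)[:,::-1].astype(np.float32),cv2.DIST_HUBER,0,.01,.01).ravel()
    a=ray(c,(x-10*vx,y-10*vy),.063)[:2];b=ray(c,(x+10*vx,y+10*vy),.063)[:2]; print(np.degrees(np.arctan2(*(b-a)[::-1]))%180+0)
lineang(cv2.imread("pics/top0.png"),285,345); lineang(c["frame"],330,420)
p=ray(c,(290+172/4,142+190/4),.09)[:2]
for th in(236,238):
  t=np.radians(th); x=np.array([np.cos(t),np.sin(t)]); y=np.array([-x[1],x[0]]); d=p-B-.022*x
  print("lever deg",np.degrees(np.arctan2(d@y,d@x)), "r",np.hypot(*d), p)
E
```

```text
[351 193  39  31 373] [0.5002 0.0293] r 0.1286 deg 236.06726506427498
166.12914620707838
55.52599476704276
lever deg -32.790530401038204 r 0.028854884249442755 [0.53317809 0.10638964]
lever deg -36.03907098249521 r 0.02928891515765679 [0.53317809 0.10638964]
```

The lever reads about -35° and the handle has swung about 70° (166.1° to 235.8°). I'll add the last few degrees.

```bash
python3 nudge.py '[{"sx": 1, "sy": 3, "jaw": 0}, {"sx": 2, "sy": 7, "jaw": 0}, {"sx": 4, "sy": 12, "jaw": 0}, {"sx": 5.5, "sy": 17, "jaw": 0}, {"sx": 7, "sy": 22, "jaw": 0}, {"sx": 7, "sy": 25, "jaw": 0}, {"sx": 7, "sy": 25, "sz": 4, "jaw": 0}, {"sx": 7, "sy": 25, "sz": 8, "jaw": 0}, {"sx": 7, "sy": 25, "sz": 11.9, "jaw": 0}, {"sx": 7, "sy": 25, "sz": 11.9, "jaw": 0}]';python3 - <<'E'
from h import *
grip()
s=manip.observe(); R=np.array(s["orientation"]); p=s["eef_pos"]
for th in (236,239,242,245):
    t=np.radians(th); x=np.array([np.cos(t),np.sin(t)]); y=np.array([-x[1],x[0]])
    q=np.r_[B+.125*x-.018*y,.049]; print(th,(R.T@(q-p)).round(4))
E
```

```text
clock: 10.05
eef_pos: [0.4694, 0.052, 0.0462]
orientation: [[-0.893, 0.45, -0.008], [0.45, 0.893, -0.001], [0.006, -0.005, -1.0]]
force: [-0.5, -0.5, 0.9]
width: 0.0005
finger_force: 0.0
[333 211  48  32 486] [0.462  0.0516] r 0.1386 deg 217.48892829489694
236 [-0.0188 -0.0018 -0.0007]
239 [-0.0252 -0.0034 -0.0007]
242 [-0.0317 -0.0047 -0.0007]
245 [-0.0382 -0.0056 -0.0008]
```

```bash
python3 nudge.py '[{"sx": -1, "sy": -0.1, "jaw": 0}, {"sx": -1.8, "sy": -0.2, "jaw": 0}, {"sx": -1.8, "sy": -0.2, "jaw": 0}]'; python3 nudge.py '[{"sx": -0.4, "jaw": 0}, {"sx": -0.8, "sy": -0.2, "jaw": 0}, {"sx": -0.8, "sy": -0.2, "jaw": 0}]'; python3 nudge.py '[{"sx": -0.4, "jaw": 0}, {"sx": -0.6, "sy": -0.1, "jaw": 0}, {"sx": -0.6, "sy": -0.1, "jaw": 0}]'
```

```text
clock: 10.4
eef_pos: [0.4899, 0.0413, 0.0505]
orientation: [[-0.89, 0.456, 0.004], [0.456, 0.89, 0.002], [-0.003, 0.003, -1.0]]
force: [-2.1, 1.8, 1.0]
width: 0.0006
finger_force: 1.0
clock: 10.7
eef_pos: [0.4941, 0.0376, 0.0498]
orientation: [[-0.891, 0.454, 0.001], [0.454, 0.891, 0.004], [0.001, 0.004, -1.0]]
force: [-3.1, 4.4, 2.3]
width: 0.0001
finger_force: 2.3
clock: 11.0
eef_pos: [0.4977, 0.0352, 0.0497]
orientation: [[-0.892, 0.453, -0.001], [0.453, 0.892, 0.005], [0.003, 0.004, -1.0]]
force: [-4.9, 6.0, 3.9]
width: 0.0003
finger_force: 3.6
```

```bash
python3 nudge.py '[{"sx": -0.4, "drz": -0.1, "jaw": 0}, {"sx": -0.8, "drz": -0.2, "jaw": 0}, {"sx": -0.8, "drz": -0.2, "jaw": 0}]'; python3 nudge.py '[{"sx": -0.5, "drz": -0.1, "jaw": 0}, {"sx": -0.5, "drz": -0.1, "jaw": 0}]'
```

```text
clock: 11.3
eef_pos: [0.5043, 0.0307, 0.0496]
orientation: [[-0.909, 0.417, -0.003], [0.417, 0.909, 0.003], [0.004, 0.002, -1.0]]
force: [-7.0, 5.4, 5.9]
width: 0.0006
finger_force: 3.6
clock: 11.5
eef_pos: [0.5082, 0.0283, 0.0495]
orientation: [[-0.917, 0.398, -0.004], [0.398, 0.917, 0.002], [0.004, 0.001, -1.0]]
force: [-6.4, 4.3, 6.2]
width: 0.0006
finger_force: 3.9
```

Converted, -0.26 m is -26, -0.22 m is -22.

```bash
python3 nudge.py '[{"sx": 1.5, "jaw": 0}, {"sx": 3.5, "jaw": 0}, {"sx": 3.5, "sz": -5, "jaw": 0}, {"sx": 3.5, "sz": -10, "jaw": 0}, {"sx": 3.5, "sy": -3, "sz": -12, "jaw": 0}, {"sx": 2, "sy": -8, "sz": -12, "jaw": 0}, {"sy": -13, "sz": -12, "jaw": 0}, {"sx": -2, "sy": -18, "sz": -12, "jaw": 0}, {"sx": -3, "sy": -22, "sz": -12, "jaw": 0}, {"sx": -4, "sy": -26, "sz": -12, "jaw": 0}]'
python3 - <<'E'
from h import *
grip()
c=manip.capture("top"); q=np.array([290,142])
cv2.imwrite("pics/a7.png",cv2.resize(c["frame"][142:242,280:410,::-1],None,fx=5,fy=5,interpolation=cv2.INTER_CUBIC))
E
```

```text
clock: 12.5
eef_pos: [0.4426, -0.2326, 0.1693]
orientation: [[-0.915, 0.403, 0.001], [0.403, 0.915, -0.003], [-0.002, -0.002, -1.0]]
force: [1.3, 0.5, 0.9]
width: 0.0004
finger_force: 0.0
[353 190  42  26 373] [0.5121 0.0218] r 0.1289 deg 242.3155337039476
```

View pics/a7.png

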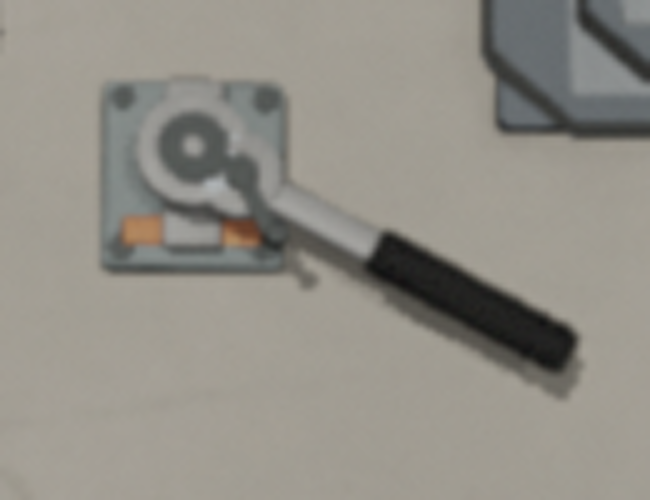

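The handle is now at about 242°, a 76° swing. The lever post, at crop (275,237), is still on the loosening side, and the robot is clear of everything.

```bash
python3 -c "
from cell import manip
print(manip.sign_off())"
```

```text
the job is handed in; nothing more can be done
None
```

I handed the job in at about 12.5 s: the lever is fully on its loosening side and the handle was swung about 76° counterclockwise (in two pushes), so the bolt should have loosened roughly 60°, allowing for the free play; I could not measure the bolt itself, and the lever flip pushed the handle back clockwise by about 1.5°.

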